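# Load the ripening tray in order of ripeness

### The job

The four brushed cheeses go back on the rack tray in order of ripeness, so that the ripest leaves the rack first: the darkest on the mat next to the yellow handle, then ever paler ones, to the palest on the mat farthest from it. Lay each flat in the middle of its own mat, squarely with its long side across the row, setting it down rather than dropping it, and leave the brush and the climate logger where they are.

Things in the scene. Friction and masses are not known exactly. Their poses are not given: they have to be found in the camera images.
- brown_cheese (a point): Small loaf cheese, darkest of the four, dark brown (ripest), with firm rind; loose, about 0.15 to 0.29 kg. Box with rounded edges, 84 mm long (its x axis), 48 mm wide (its y axis), 50 mm high (z, up). The point is its centre, 25 mm above its underside. Starts lying flat on a fixed blue board 15 mm thick, 270 mm square, with the other three, in any order and turned any way.
- orange_cheese (a point): Small loaf cheese, second darkest, deep orange, with firm rind; loose, about 0.15 to 0.29 kg. Box with rounded edges, 84 mm long (its x axis), 48 mm wide (its y axis), 50 mm high (z, up). The point is its centre, 25 mm above its underside. Starts lying flat on a fixed blue board 15 mm thick, 270 mm square, with the other three, in any order and turned any way.
- yellow_cheese (a point): Small loaf cheese, second palest, butter yellow, with firm rind; loose, about 0.15 to 0.29 kg. Box with rounded edges, 84 mm long (its x axis), 48 mm wide (its y axis), 50 mm high (z, up). The point is its centre, 25 mm above its underside. Starts lying flat on a fixed blue board 15 mm thick, 270 mm square, with the other three, in any order and turned any way.
- ivory_cheese (a point): Small loaf cheese, palest of the four, ivory white (youngest), with firm rind; loose, about 0.15 to 0.29 kg. Box with rounded edges, 84 mm long (its x axis), 48 mm wide (its y axis), 50 mm high (z, up). The point is its centre, 25 mm above its underside. Starts lying flat on a fixed blue board 15 mm thick, 270 mm square, with the other three, in any order and turned any way.
- mat_1 (a point): White gridded cheese mat, the mat next to the yellow handle, fixed in a steel tray lying at either hand, turned any way (344 x 132 mm, rim 14 mm high, yellow bow handle at one end, 15 mm high). Mat 66 mm along the row (its x axis, towards the handle end), 104 mm across it (y), mats 84 mm apart centre to centre. The point is the centre of its top face, 5 mm above the bench.
- mat_2 (a point): White gridded cheese mat, second from the yellow handle, fixed in a steel tray lying at either hand, turned any way (344 x 132 mm, rim 14 mm high, yellow bow handle at one end, 15 mm high). Mat 66 mm along the row (its x axis, towards the handle end), 104 mm across it (y), mats 84 mm apart centre to centre. The point is the centre of its top face, 5 mm above the bench.
- mat_3 (a point): White gridded cheese mat, third from the yellow handle, fixed in a steel tray lying at either hand, turned any way (344 x 132 mm, rim 14 mm high, yellow bow handle at one end, 15 mm high). Mat 66 mm along the row (its x axis, towards the handle end), 104 mm across it (y), mats 84 mm apart centre to centre. The point is the centre of its top face, 5 mm above the bench.
- mat_4 (a point): White gridded cheese mat, the mat farthest from the yellow handle, fixed in a steel tray lying at either hand, turned any way (344 x 132 mm, rim 14 mm high, yellow bow handle at one end, 15 mm high). Mat 66 mm along the row (its x axis, towards the handle end), 104 mm across it (y), mats 84 mm apart centre to centre. The point is the centre of its top face, 5 mm above the bench.
- rind_brush (a point): Bystander: wooden rind brush lying bristles down at the far side of the bench, 95 (x) by 46 (y) by 36 mm high, loose; the point is its centre.
- climate_logger (a point): Bystander: grey temperature and humidity logger with a small display, lying at the far side of the bench, 66 by 66 by 26 mm high, loose; the point is its centre.

How it is judged (in metres and radians):
At the end, for the whole second after the job is handed in: Dark brown, orange, yellow and ivory cheese lie in that order from the yellow handle (mats 1, 2, 3, 4), each flat on its mat with its centre within 12 mm of the mat's centre along and across the row, its long axis across the row within 12 degrees (either way round), released and at rest (x of brown_cheese in the frame of mat_1 between -0.012 and 0.012 m and y of brown_cheese in the frame of mat_1 between -0.012 and 0.012 m and z of brown_cheese in the frame of mat_1 between 0.021 and 0.029 m and angle between each of brown_cheese, orange_cheese, yellow_cheese, ivory_cheese's own z axis and vertical below 0.12 rad and angle between the x axis of brown_cheese and the y axis of mat_1, either way round below 0.21 rad and linear speed of each of cheese_brown, cheese_orange, cheese_yellow, cheese_ivory below 0.02 m/s and angular speed of each of cheese_brown, cheese_orange, cheese_yellow, cheese_ivory below 0.2 rad/s and x of orange_cheese in the frame of mat_2 between -0.012 and 0.012 m and y of orange_cheese in the frame of mat_2 between -0.012 and 0.012 m and z of orange_cheese in the frame of mat_2 between 0.021 and 0.029 m and angle between the x axis of orange_cheese and the y axis of mat_2, either way round below 0.21 rad and x of yellow_cheese in the frame of mat_3 between -0.012 and 0.012 m and y of yellow_cheese in the frame of mat_3 between -0.012 and 0.012 m and z of yellow_cheese in the frame of mat_3 between 0.021 and 0.029 m and angle between the x axis of yellow_cheese and the y axis of mat_3, either way round below 0.21 rad and x of ivory_cheese in the frame of mat_4 between -0.012 and 0.012 m and y of ivory_cheese in the frame of mat_4 between -0.012 and 0.012 m and z of ivory_cheese in the frame of mat_4 between 0.021 and 0.029 m and angle between the x axis of ivory_cheese and the y axis of mat_4, either way round below 0.21 rad); the robot touches nothing.
It fails at once if a cheese is dropped (falls freely from more than about 20 mm) ((linear speed of cheese_brown above 0.65 m/s and contact force between cheese_brown and anything else below 0.01 N) or (linear speed of cheese_orange above 0.65 m/s and contact force between cheese_orange and anything else below 0.01 N) or (linear speed of cheese_yellow above 0.65 m/s and contact force between cheese_yellow and anything else below 0.01 N) or (linear speed of cheese_ivory above 0.65 m/s and contact force between cheese_ivory and anything else below 0.01 N)).
It fails at once if the rind brush is moved by more than 20 mm (distance of rind_brush from where it was at the start of the episode above 0.02 m).
It fails at once if the climate logger is moved by more than 20 mm (distance of climate_logger from where it was at the start of the episode above 0.02 m).
It also fails if it takes over 99 s, if anything falls off the work surface, if the arm or the gripper's body presses on something with over 40 N, if the wrist force passes 120 N, or if a joint passes its speed limit or range.

### The arm

A 6-joint arm with a two-finger parallel gripper is mounted at the origin on the work surface. World frame = base frame: x ahead of the robot, y to its left, z up, the work surface at z = 0. Lengths are in mm, angles in rad, forces in N, time in s.
With the tool pointing down it reaches from about 350 to 875 mm from the base axis. Payload 4.2 kg.
Tool frame: the origin (TCP) lies at the very end of the fingers, on their centre line; the grasp point (between the pads) lies 19 mm behind it; y points along the fingers, z is the direction in which the jaws open and shut, and the axes are right-handed (so a half turn about y gives the same grasp; the last joint's range is limited). The gripper opens to 85 mm and grips with 20 to 120 N. Pads are 22 mm wide; open, the fingers measure 114 mm over their backs; the gripper's body (76 mm by 85 mm) begins 54 mm behind the grasp point. The pads swing forward as they close: fully open they stand 13 mm farther back than shut.
Start: joints at [1.397, 0.385, 0.008, 0, -1.194, -0.259], TCP at [262.1, 567.365, 231.312] pointing down, gripper open.
Joint ranges: [-3.14, 3.14], [-1.21, 2.06], [-1.07, 1.41], [-3.16, 2.05], [-2.99, -0.16], [-3.1, 3.1]. Speed limits (rad/s): [2.79, 2.79, 3.14, 3.14, 3.14, 3.14].

### API

Orientations are given as a unit quaternion [x, y, z, w].
In Python, from bench import arm gives the robot as it stands.
- The arm moves only by the shell command python3 -m creep 'ROWS'. ROWS is JSON, a list of rows, each an object with "delta_pos": the shift along the tool's x, y, z in mm, a list of three; "rot": the turn, a rotation vector about the tool's x, y, z in rad, a list of three; "jaw": the finger opening in mm, from 0 to 85.4. A call has exactly 10 rows; each row shifts and turns the commanded pose from where the row before left it, along the tool's axes as they then stand; what a row does not reach is not made up. A row lasts 1/12 s, in which the tool goes at most 41.7 mm and 7.16 degrees, less where a joint would pass 70% of its speed; a pose out of reach is approached as far as the arm can. A call is refused whole if a number of a shift passes 41.7 or a number of a turn 0.125, either way. A call with a gripper value outside its range is refused whole. The fingers move at their own pace and stop on an object; the grip force is fixed at half the most. Time passes only in rows, so rows that do not move let the fingers close, or fill a call up. It gives the time, the measured TCP pose, the force and the opening at its end, in the units of the state.
- arm.read_state(): the state, without advancing time (a new reading comes with each control period).
- arm.get_image(name): name is "scene" or "top" or "wrist"; returns the picture (400x640x3 uint8, red, green, blue); there is no depth.
- arm.calibration(name): a dict with "intrinsics" (3x3 intrinsics, pixels), "R" (3x3) and "t" (3): a world point X has camera coordinates R X + t. Camera axes: x right, y down, z forward; pixel columns grow to the right and rows downward; lengths in mm; the calibration is good to about 2 mm. A picture is of the moment at which its call begins: read the wrist's pose just before it. calibration takes no time and is no camera call; for the wrist camera it gives the pose at the moment of the call.
- arm.job_done(): hands the job in, once; it reports no verdict.
Trained networks look in the newest picture that a camera, given by its name, has taken for a name from the list of things; names that differ only in an ending like _2 or _b are one class to them, and where a whole thing is asked for, a point or a joint stands for the part that bears it (a point fixed in the world has none). Each returns a list of dicts, best first, with "p" (0 to 1); they miss things now and then, are a little off and sometimes report something else, mostly with a low value. They report only what shows in the picture. A call takes as long as a camera call.
- arm.find_in(camera, target): "location" ([column, row] in pixels, amid what is visible of it).
- arm.masks_of(camera, target): "pixels" (400x640 bool, what is visible of it) and "location" ([column, row] in pixels, amid what is visible of it).
The state is a dict: "clock": time; "joints": joint angles; "joint_vel": joint speeds; "joint_efforts": joint torques, N m; "position": TCP position; "ee_rot": TCP orientation; "contact_force": force on the tool from outside, world axes, zero at the start; "wrist_torque": the same for the moment, N m; "gripper_width": finger opening in mm.
Only numpy, scipy, OpenCV 4.12 (cv2) and the standard library are available. Lean on these libraries where they do the work, as an engineer would, in place of code of your own. Each camera call takes 0.05 s, during which the arm holds its last target. There are 200 camera calls.

## Working session

There is one attempt and no reset: what is moved stays moved. The work goes in short steps, Python scripts to look and compute and a shell command to move; the robot and the scene stay as the last step left them, time stands still between calls to the robot, and variables do not carry over. Pictures are saved under pics/ and viewed, about 12 in all and at most 16, crops included, and the job is handed in when it is done.

```bash
ls; mkdir -p pics
python3 - <<'E'
from bench import arm
import cv2
for n in("top","scene"):
    im=arm.get_image(n); cv2.imwrite(f"pics/{n}0.png",im[:,:,::-1])
    c=arm.calibration(n); print(n,c)
print(arm.read_state())
E
```

```text
pics
top {'intrinsics': array([[385.70708496,   0.        , 317.64709591],
       [  0.        , 385.70708496, 198.40743779],
       [  0.        ,   0.        ,   1.        ]]), 'R': array([[-6.73141560e-04, -9.99999508e-01, -7.28252388e-04],
       [-9.85133558e-01,  7.88240035e-04, -1.71788393e-01],
       [ 1.71788883e-01,  6.01787959e-04, -9.85133604e-01]]), 't': array([ -29.55740565,  574.21820935, 1027.27521081])}
scene {'intrinsics': array([[406.86390941,   0.        , 321.46297035],
       [  0.        , 406.86390941, 202.90343436],
       [  0.        ,   0.        ,   1.        ]]), 'R': array([[-0.53709485,  0.84351625,  0.00307635],
       [ 0.53653197,  0.34443739, -0.77038713],
       [-0.65089367, -0.4121204 , -0.63756898]]), 't': array([ 338.68849691, -268.14491649, 1448.56454896])}
{'clock': 0.1, 'joints': array([ 1.39658664e+00,  3.85486590e-01,  6.74139566e-03, -4.62934414e-04,
       -1.19399020e+00, -2.58596839e-01]), 'joint_vel': array([-0.00117793, -0.00107924,  0.00337305,  0.00249121, -0.00175513,
       -0.00086203]), 'joint_efforts': array([-8.47386400e-04, -3.93321204e+01,  1.88928491e+01,  4.19789001e+00,
       -2.61667388e-03,  2.63326854e-06]), 'position': array([261.89601498, 566.89648432, 230.31438366]), 'ee_rot': array([-0.15176449, -0.68990958,  0.69129232,  0.15201064]), 'contact_force': array([-0.34100116, -0.16441645, -0.43500873]), 'wrist_torque': array([-0.04466342,  0.02480919, -0.03430476]), 'gripper_width': 85.09939682011202}
```

View pics/top0.png

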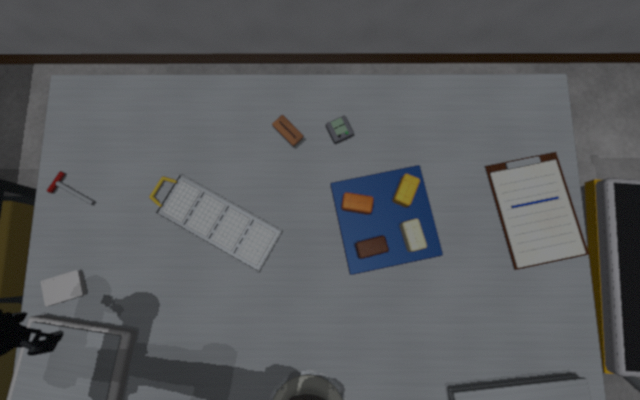

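View pics/scene0.png

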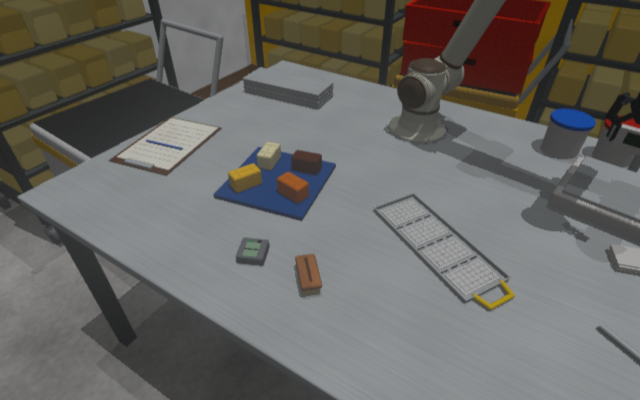

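The top view shows the tray on the robot's left, with its yellow handle at (160,190). The board is at (385,220), with orange (358,203), yellow (407,190), ivory (414,236) and brown (372,247). The brush is at (288,130) and the logger at (340,129). Next I'll fit poses from the masks.

```bash
cat > h.py <<'E'
from bench import arm
import numpy as np, cv2
from scipy.optimize import minimize
from scipy.spatial.transform import Rotation as Ro
def proj(c,X):
    p=(np.asarray(X,float)@c["R"].T+c["t"])@c["intrinsics"].T
    return p[:,:2]/p[:,2:]
def ray(c,uv,z):
    d=c["R"].T@np.linalg.inv(c["intrinsics"])@np.r_[uv,1]; o=-c["R"].T@c["t"]
    return o+d*(z-o[2])/d[2]
def box(p,L,W,z0,z1):
    x,y,a=p; k=np.array([[i,j] for i in(-.5,.5) for j in(-.5,.5)])*[L,W]
    k=k@np.array([[np.cos(a),np.sin(a)],[-np.sin(a),np.cos(a)]])+[x,y]
    return np.vstack([np.c_[k,np.full(4,z)] for z in(z0,z1)])
def fit(c,mask,L,W,z0,z1):
    """silhouette fit of a lying box: x,y,yaw of its long axis, IoU"""
    S=4; m=cv2.resize(mask.astype(np.uint8),None,fx=S,fy=S,interpolation=cv2.INTER_LINEAR)>0
    v,u=np.nonzero(mask); g=ray(c,(u.mean(),v.mean()),(z0+z1)/2)
    def cost(p):
        h=cv2.convexHull(proj(c,box(p,L,W,z0,z1)).astype(np.float32))
        b=np.zeros(m.shape,np.uint8); cv2.fillConvexPoly(b,np.round((h*S+S/2)*16).astype(np.int32),1,shift=4); b=b>0
        return 1-(b&m).sum()/(b|m).sum()
    r=[minimize(cost,[g[0],g[1],a],method="Nelder-Mead",options=dict(initial_simplex=[[g[0],g[1],a],[g[0]+10,g[1],a],[g[0],g[1]+10,a],[g[0],g[1],a+.4]])) for a in np.arange(0,3.1,.52)]
    r=min(r,key=lambda q:q.fun); return r.x[0],r.x[1],(r.x[2]+np.pi/2)%np.pi-np.pi/2,1-r.fun
def tool():
    s=arm.read_state(); R=Ro.from_quat(s["ee_rot"]).as_matrix(); return s,R
def go(x,y,z,jaw,half=True):
    """tool-axis shift and turn about tool y to reach x,y,z, jaw direction yaw `jaw` (mod pi)"""
    s,R=tool(); d=np.array([x,y,z])-s["position"]
    cur=np.arctan2(R[1,2],R[0,2]); dy=(jaw-cur+np.pi/2)%np.pi-np.pi/2
    print("t",round(s["clock"],2),"pos",s["position"].round(1),"tiltaxis",R[:,1].round(3),"jawyaw",round(cur,3),"w",round(s["gripper_width"],1),"q6",s["joints"][[0,5]].round(2))
    print(" world d",d.round(1)," tool shift now",(R.T@d).round(1)," turn about tool y",round(-dy,3),"or",round(-dy+np.sign(dy)*np.pi,3))
    R2=Ro.from_rotvec([0,0,dy]).as_matrix()@R; print(" shift after turn",(R2.T@d).round(1),"; after alt turn x,z negated")
E
python3 - <<'E'
from h import *
c=arm.calibration("top"); arm.get_image("top")
for n in["brown","orange","yellow","ivory"]:
    r=arm.masks_of("top",n+"_cheese")
    for k in r[:2]: print(n,round(k["p"],2),k["location"],k["pixels"].sum(),np.round(fit(c,k["pixels"],84,48,15,65),3))
for n in["mat_1","rind_brush","climate_logger"]:
    for k in arm.masks_of("top",n)[:5]:
        print(n,round(k["p"],2),k["location"],k["pixels"].sum(),ray(c,k["location"],5).round(0))
im=arm.get_image("top"); g=cv2.resize(im[165:280,140:450],None,fx=2.5,fy=2.5,interpolation=cv2.INTER_CUBIC); cv2.imwrite("pics/c1.png",g[:,:,::-1])
go(500,200,200,0)
E
```

```text
brown 0.78 [368.8, 248.8] 587 [ 439.991 -175.677   -1.316    0.934]
orange 0.92 [358.0, 201.2] 512 [ 562.233 -139.442    1.286    0.811]
orange 0.39 [338.5, 127.0] 499 [ 7.77774e+02 -8.76190e+01 -1.17300e+00  7.06000e-01]
yellow 0.8 [408.5, 191.8] 626 [ 5.98734e+02 -2.77990e+02 -4.28000e-01  9.31000e-01]
ivory 0.88 [412.4, 236.9] 629 [ 4.72650e+02 -2.91146e+02  2.57000e-01  8.97000e-01]
mat_1 0.87 [232.9, 231.5] 834 [486. 213.   5.]
mat_1 0.83 [254.8, 244.6] 855 [448. 149.   5.]
mat_1 0.77 [206.0, 214.2] 773 [536. 293.   5.]
mat_1 0.67 [182.4, 201.0] 729 [575. 363.   5.]
mat_1 0.44 [372.6, 246.7] 544 [ 442. -186.    5.]
rind_brush 0.91 [288.5, 130.7] 511 [788.  57.   5.]
climate_logger 0.98 [343.1, 125.5] 483 [ 805. -107.    5.]
t 0.55 pos [262.1 567.4 231.3] tiltaxis [-0.  0. -1.] jawyaw -2.004 w 85.4 q6 [ 1.4  -0.26]
 world d [ 237.9 -367.4  -31.3]  tool shift now [-370.1   31.3  233.7]  turn about tool y 1.138 or -2.004
 shift after turn [-367.4   31.3 -237.9] ; after alt turn x,z negated
```

View pics/c1.png

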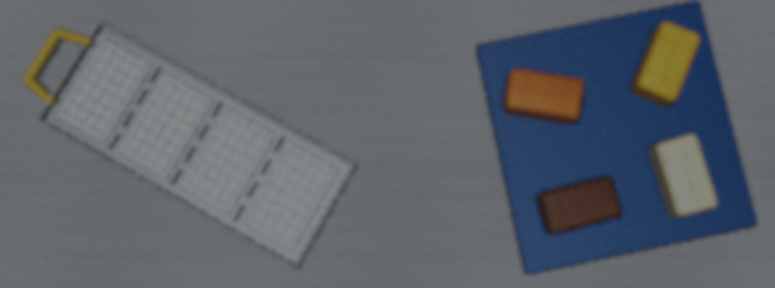

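```bash
cat >> h.py <<'E'
HS={"brown":((0,60,20),(14,255,100)),"orange":((4,170,105),(17,255,255)),"yellow":((19,140,90),(35,255,255)),"ivory":((15,15,110),(38,110,255))}
def cmask(im,n,near,rad):
    h=cv2.cvtColor(im,cv2.COLOR_RGB2HSV); m=cv2.inRange(h,*map(np.array,HS[n]))
    w=np.zeros_like(m); cv2.circle(w,tuple(int(a) for a in near),int(rad),255,-1); m&=w
    m=cv2.morphologyEx(m,cv2.MORPH_CLOSE,np.ones((5,5))); k,l,s,_=cv2.connectedComponentsWithStats(m)
    return l==1+np.argmax(s[1:,4]) if k>1 else m>0
E
python3 - <<'E'
from h import *
c=arm.calibration("top"); im=arm.get_image("top")
h=cv2.cvtColor(im,cv2.COLOR_RGB2HSV)
for n,u in dict(brown=(372,247),orange=(358,203),yellow=(407,190),ivory=(414,236)).items():
    m=cmask(im,n,u,24); print(n,h[u[1],u[0]],h[u[1]+6,u[0]],m.sum(),np.round(fit(c,m,84,48,15,65),3))
k=np.array([[100,25],[357,165],[300,267],[43,120]])/2.5+[140,165]-.3
X=np.array([ray(c,p,14) for p in k]); print(X.round(0)); print([np.linalg.norm(X[i]-X[i-1]).round(0) for i in range(4)],X.mean(0).round(1))
d=(X[0]+X[3]-X[1]-X[2])[:2]; a=np.arctan2(d[1],d[0]); print("row yaw to handle",a)
for i in range(4): print((X.mean(0)[:2]+(126-84*i)*np.r_[np.cos(a),np.sin(a)]).round(1))
go(512,256,300,a)
E
```

```text
brown [  8 113  70] [  8 118  69] 448 [ 440.9   -175.524   -1.281    0.738]
orange [ 14 175 130] [ 14 179 117] 400 [ 564.56  -138.394    1.244    0.635]
yellow [ 25 171 133] [ 24 174 133] 462 [ 6.02817e+02 -2.80829e+02 -5.60000e-01  7.12000e-01]
ivory [ 33  19 134] [ 33  17 135] 470 [ 4.72295e+02 -2.92173e+02  2.24000e-01  6.72000e-01]
[[651. 373.  14.]
 [487.  70.  14.]
 [373. 132.  14.]
 [539. 431.  14.]]
[np.float64(126.0), np.float64(344.0), np.float64(130.0), np.float64(342.0)] [512.7 251.5  14. ]
row yaw to handle 1.069474712598618
[573.2 362. ]
[532.8 288.3]
[492.5 214.6]
[452.1 141. ]
t 0.6 pos [262.1 567.4 231.3] tiltaxis [-0.  0. -1.] jawyaw -2.004 w 85.3 q6 [ 1.4  -0.26]
 world d [ 249.9 -311.4   68.7]  tool shift now [-357.5  -68.7  177.8]  turn about tool y 0.069 or -3.073
 shift after turn [-368.8  -68.7  152.9] ; after alt turn x,z negated
```

```bash
R='{"delta_pos":[-37,-7,15.3],"rot":[0,0,0],"jaw":85}'; python3 -m creep '[{"delta_pos":[-37,-7,15.3],"rot":[0,0.069,0],"jaw":85},{"delta_pos":[-37,-7,15.3],"rot":[0,0,0],"jaw":85},{"delta_pos":[-37,-7,15.3],"rot":[0,0,0],"jaw":85},{"delta_pos":[-37,-7,15.3],"rot":[0,0,0],"jaw":85},{"delta_pos":[-37,-7,15.3],"rot":[0,0,0],"jaw":85},{"delta_pos":[-37,-7,15.3],"rot":[0,0,0],"jaw":85},{"delta_pos":[-37,-7,15.3],"rot":[0,0,0],"jaw":85},{"delta_pos":[-37,-7,15.3],"rot":[0,0,0],"jaw":85},{"delta_pos":[-36,-7,15.3],"rot":[0,0,0],"jaw":85},{"delta_pos":[-36,-7,15.3],"rot":[0,0,0],"jaw":85}]'
python3 - <<'E'
from h import *
go(512,256,300,1.069)
arm.get_image("wrist"); im=arm.get_image("wrist");c=arm.calibration("wrist"); cv2.imwrite("pics/w1.png",im[:,:,::-1])
np.savez("w1.npz",**c); print(c)
E
```

```text
clock: 1.43
position: [514.1, 256.2, 302.0]
ee_rot: [0.176, 0.685, -0.685, -0.175]
contact_force: [-0.1, 1.3, -0.1]
gripper_width: 85.1
t 1.43 pos [514.1 256.2 302. ] tiltaxis [ 0.  0. -1.] jawyaw -2.073 w 85.1 q6 [0.74 0.32]
 world d [-2.1 -0.2 -2. ]  tool shift now [1.7 2.  1.2]  turn about tool y 0.0 or -3.142
 shift after turn [1.7 2.  1.2] ; after alt turn x,z negated
{'intrinsics': array([[306.22725954,   0.        , 319.4156765 ],
       [  0.        , 306.22725954, 199.59877818],
       [  0.        ,   0.        ,   1.        ]]), 'R': array([[-4.86693190e-01, -8.73572492e-01, -9.16028866e-04],
       [-8.30847616e-01,  4.62565460e-01,  3.09395273e-01],
       [-2.69855477e-01,  1.51341653e-01, -9.50933082e-01]]), 't': array([474.65640481, 248.93163343, 549.21793997])}
```

View pics/w1.png

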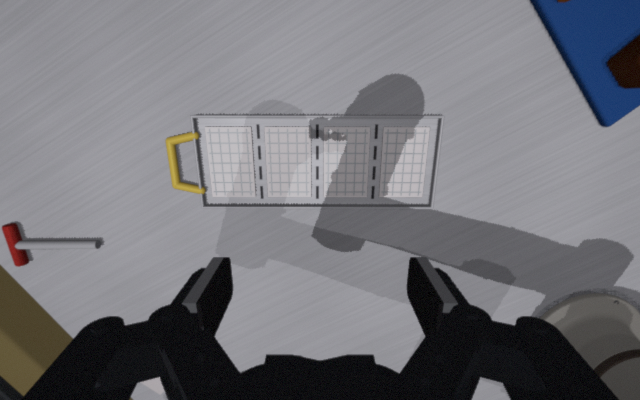

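The wrist picture shows the whole tray, with the handle at (172,165), tray corners at about (194,115), (441,115), (434,206) and (204,206), and the mats in a row between them.

Run:
```python
from h import *
c=dict(np.load("w1.npz"))
X=np.array([ray(c,p,14) for p in[(194,115),(441,115),(434,206),(204,206)]])
print([np.linalg.norm(X[i]-X[i-1]).round(0) for i in range(4)],X.mean(0).round(1))
d=(X[0]+X[3]-X[1]-X[2])[:2]; a=np.arctan2(d[1],d[0]); print("yaw",a)
P=[]
for k in arm.masks_of("wrist","mat_1")[:6]:
    v,u=np.nonzero(k["pixels"]); r=cv2.minAreaRect(np.c_[u,v].astype(np.float32))
    p=ray(c,cv2.boxPoints(r).mean(0),5); print(round(k["p"],2),k["location"],k["pixels"].sum(),p.round(1)); P.append(p)
P=np.array(P[:4]); P=P[np.argsort(-P[:,1])]; print(P.mean(0),np.diff(P,axis=0).round(1))
q=P[0]-P[3]; a2=np.arctan2(q[1],q[0]); print(a2,np.linalg.norm(q)/3)
for n,m,aa in(("tray",X.mean(0),a),("mats",P.mean(0),a2)):
    for i in range(4): print(n,i+1,(m[:2]+(126-84*i)*np.r_[np.cos(aa),np.sin(aa)]).round(1))
for t in[(442,-177,300,-1.29+np.pi/2)]: go(*t)
```

```text
[np.float64(131.0), np.float64(336.0), np.float64(131.0), np.float64(343.0)] [512.8 259.5  14. ]
yaw 1.0626775469279712
0.78 [348.1, 160.5] 3253 [492.8 223.8   5. ]
0.67 [405.2, 160.9] 3216 [452.6 150.4   5. ]
0.66 [284.6, 160.6] 3195 [534.8 297.7   5. ]
0.56 [232.0, 157.5] 3260 [576.5 371.1   5. ]
[514.14551259 260.75983544   5.        ] [[-41.7 -73.4   0. ]
 [-42.  -73.9   0. ]
 [-40.2 -73.5   0. ]]
1.0592480171679621 84.37691318154599
tray 1 [574.1 369.6]
tray 2 [533.3 296.2]
tray 3 [492.4 222.9]
tray 4 [451.5 149.5]
mats 1 [575.8 370.6]
mats 2 [534.7 297.4]
mats 3 [493.6 224.1]
mats 4 [452.5 150.9]
t 1.58 pos [514.8 255.9 301.9] tiltaxis [ 0.001  0.001 -1.   ] jawyaw -2.077 w 84.9 q6 [0.74 0.32]
 world d [ -72.8 -432.9   -1.9]  tool shift now [-146.4    1.5  413.8]  turn about tool y 0.784 or -2.358
 shift after turn [-395.8    1.9  189.9] ; after alt turn x,z negated
```

```bash
python3 -m creep '[{"delta_pos":[0,0,0],"rot":[0,0.112,0],"jaw":85},{"delta_pos":[0,0,0],"rot":[0,0.112,0],"jaw":85},{"delta_pos":[0,0,0],"rot":[0,0.112,0],"jaw":85},{"delta_pos":[0,0,0],"rot":[0,0.112,0],"jaw":85},{"delta_pos":[0,0,0],"rot":[0,0.112,0],"jaw":85},{"delta_pos":[0,0,0],"rot":[0,0.112,0],"jaw":85},{"delta_pos":[0,0,0],"rot":[0,0.112,0],"jaw":85},{"delta_pos":[-38.2,-0.7,10.6],"rot":[0,0,0],"jaw":85},{"delta_pos":[-38.2,-0.7,10.6],"rot":[0,0,0],"jaw":85},{"delta_pos":[-38.2,-0.7,10.6],"rot":[0,0,0],"jaw":85}]' | head -2
python3 -m creep '[{"delta_pos":[-38.2,-0.7,10.6],"rot":[0,0,0],"jaw":85},{"delta_pos":[-38.2,-0.7,10.6],"rot":[0,0,0],"jaw":85},{"delta_pos":[-38.2,-0.7,10.6],"rot":[0,0,0],"jaw":85},{"delta_pos":[-38.2,-0.7,10.6],"rot":[0,0,0],"jaw":85},{"delta_pos":[-38.2,-0.7,10.6],"rot":[0,0,0],"jaw":85},{"delta_pos":[-38.2,-0.7,10.6],"rot":[0,0,0],"jaw":85},{"delta_pos":[-38.2,-0.7,10.6],"rot":[0,0,0],"jaw":85},{"delta_pos":[-38.2,-0.7,10.6],"rot":[0,0,0],"jaw":85},{"delta_pos":[-38.2,-0.7,10.6],"rot":[0,0,0],"jaw":85},{"delta_pos":[0,0,0],"rot":[0,0,0],"jaw":85}]'
cat > look.py <<'E'
from h import *
import sys
arm.get_image("wrist"); im=arm.get_image("wrist"); c=arm.calibration("wrist"); cv2.imwrite(f"pics/{sys.argv[1]}.png",im[:,:,::-1])
for n in sys.argv[2:]:
    r=arm.masks_of("wrist",n+"_cheese")
    if r:
        k=r[0]; z0=15
        f=fit(c,k["pixels"],84,48,z0,z0+50); print(n,round(k["p"],2),k["location"],k["pixels"].sum(),np.round(f,3))
        go(f[0],f[1],100,f[2]+np.pi/2)
E
python3 look.py w2 brown orange yellow ivory
```

```text
clock: 2.42
position: [514.0, 139.4, 302.9]
clock: 3.25
position: [519.8, -221.8, 309.0]
ee_rot: [-0.425, -0.564, 0.565, 0.425]
contact_force: [1.6, 1.1, -0.3]
gripper_width: 85.0
brown 0.64 [363.7, 207.7] 2273 [ 439.613 -171.753   -1.243    0.872]
t 3.4 pos [ 520.  -217.   309.2] tiltaxis [-0.001  0.001 -1.   ] jawyaw -2.857 w 85.1 q6 [-0.11  0.39]
 world d [ -80.4   45.3 -209.2]  tool shift now [ 65.9 209.3  64.3]  turn about tool y -0.043 or 3.099
 shift after turn [ 68.6 209.3  61.4] ; after alt turn x,z negated
orange 0.59 [294.2, 347.9] 847 [ 4.66526e+02  1.04443e+02 -7.02000e-01  3.44000e-01]
t 3.45 pos [ 520.1 -216.4  309.5] tiltaxis [-0.  0. -1.] jawyaw -2.855 w 85.1 q6 [-0.11  0.39]
 world d [ -53.6  320.9 -209.5]  tool shift now [322.8 209.6 -39.3]  turn about tool y -0.582 or 2.559
 shift after turn [ 248.1  209.5 -210.4] ; after alt turn x,z negated
yellow 0.85 [271.8, 99.3] 2861 [ 5.97804e+02 -2.74689e+02 -3.90000e-01  9.33000e-01]
t 3.5 pos [ 520.2 -216.1  309.7] tiltaxis [-0.  0. -1.] jawyaw -2.854 w 85.2 q6 [-0.11  0.39]
 world d [  77.6  -58.5 -209.7]  tool shift now [-78.2 209.6 -57.8]  turn about tool y -0.894 or 2.247
 shift after turn [-94.1 209.6  24.7] ; after alt turn x,z negated
ivory 0.61 [370.6, 119.0] 2621 [ 4.74020e+02 -2.88514e+02  2.83000e-01  9.08000e-01]
t 3.55 pos [ 520.3 -216.   309.8] tiltaxis [ 0.  0. -1.] jawyaw -2.854 w 85.0 q6 [-0.11  0.39]
 world d [ -46.3  -72.5 -209.8]  tool shift now [-56.4 209.8  65. ]  turn about tool y -1.566 or 1.576
 shift after turn [ 64.6 209.8  56.8] ; after alt turn x,z negated
```

View pics/w2.png

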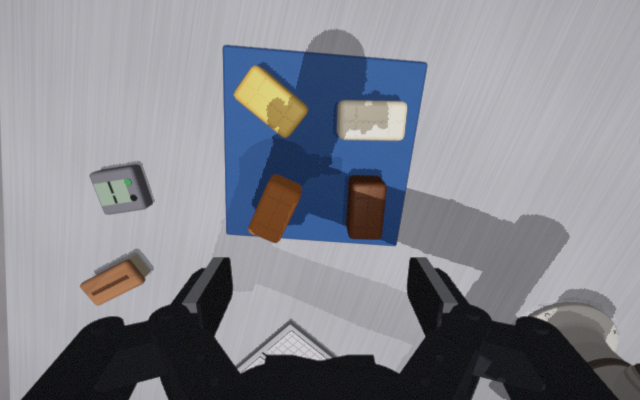

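```bash
python3 -m creep '[{"delta_pos":[10.7,30,10.9],"rot":[0,0,0],"jaw":85},{"delta_pos":[10.7,30,10.9],"rot":[0,0,0],"jaw":85},{"delta_pos":[10.7,30,10.9],"rot":[0,0,0],"jaw":85},{"delta_pos":[10.7,30,10.9],"rot":[0,0,0],"jaw":85},{"delta_pos":[10.7,30,10.9],"rot":[0,0,0],"jaw":85},{"delta_pos":[10.7,30,10.9],"rot":[0,0,0],"jaw":85},{"delta_pos":[0,0,0],"rot":[0,0,0],"jaw":85},{"delta_pos":[0,0,0],"rot":[0,0,0],"jaw":85},{"delta_pos":[0,0,0],"rot":[0,0,0],"jaw":85},{"delta_pos":[0,0,0],"rot":[0,0,0],"jaw":85}]'
python3 look.py w3 brown
```

```text
clock: 4.38
position: [441.8, -174.4, 131.7]
ee_rot: [0.425, 0.567, -0.565, -0.422]
contact_force: [-0.1, -0.1, 0.8]
gripper_width: 85.2
brown 0.91 [322.4, 202.2] 7135 [ 439.679 -173.456   -1.316    0.909]
t 4.53 pos [ 440.7 -174.6  130.9] tiltaxis [ 0.003 -0.    -1.   ] jawyaw -2.857 w 85.1 q6 [-0.03  0.32]
 world d [ -1.    1.1 -30.9]  tool shift now [ 1.4 30.9  0.7]  turn about tool y 0.03 or -3.111
 shift after turn [ 1.4 30.9  0.7] ; after alt turn x,z negated
```

View pics/w3.png

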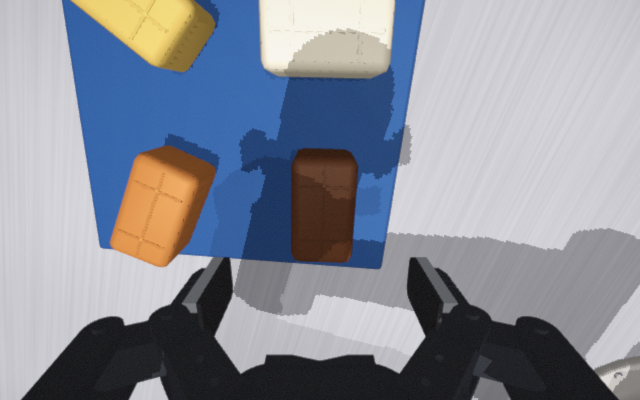

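Brown is centred between the fingers (x≈324, finger middle ≈320) and the measurements agree, so I'll descend, close and lift.

```bash
python3 -m creep '[{"delta_pos":[0.5,20,0.2],"rot":[0,0.025,0],"jaw":85},{"delta_pos":[0.5,25,0.2],"rot":[0,0,0],"jaw":85},{"delta_pos":[0.4,25,0.2],"rot":[0,0,0],"jaw":85},{"delta_pos":[0,20,0],"rot":[0,0,0],"jaw":85},{"delta_pos":[0,8,0],"rot":[0,0,0],"jaw":85},{"delta_pos":[0,0,0],"rot":[0,0,0],"jaw":85},{"delta_pos":[0,0,0],"rot":[0,0,0],"jaw":85},{"delta_pos":[0,0,0],"rot":[0,0,0],"jaw":20},{"delta_pos":[0,0,0],"rot":[0,0,0],"jaw":20},{"delta_pos":[0,0,0],"rot":[0,0,0],"jaw":20}]'
python3 -m creep '[{"delta_pos":[0,0,0],"rot":[0,0,0],"jaw":20},{"delta_pos":[0,0,0],"rot":[0,0,0],"jaw":20},{"delta_pos":[0,0,0],"rot":[0,0,0],"jaw":20},{"delta_pos":[0,0,0],"rot":[0,0,0],"jaw":20},{"delta_pos":[0,-5,0],"rot":[0,0,0],"jaw":20},{"delta_pos":[0,-15,0],"rot":[0,0,0],"jaw":20},{"delta_pos":[0,-25,0],"rot":[0,0,0],"jaw":20},{"delta_pos":[0,-25,0],"rot":[0,0,0],"jaw":20},{"delta_pos":[0,-25,0],"rot":[0,0,0],"jaw":20},{"delta_pos":[0,-15,0],"rot":[0,0,0],"jaw":20}]'
python3 -c "
from h import *
go(575,368.5,140,1.06)"
```

```text
clock: 5.37
position: [439.1, -173.3, 32.8]
ee_rot: [0.432, 0.561, -0.56, -0.43]
contact_force: [0.2, -0.2, 0.8]
gripper_width: 51.4
clock: 6.2
position: [438.7, -173.3, 144.2]
ee_rot: [0.432, 0.561, -0.56, -0.43]
contact_force: [0.6, -0.1, -1.8]
gripper_width: 47.3
t 6.2 pos [ 438.7 -173.3  144.2] tiltaxis [ 0.003 -0.    -1.   ] jawyaw -2.881 w 47.3 q6 [-0.03  0.29]
 world d [136.3 541.8  -4.2]  tool shift now [ 488.5    4.5 -271.1]  turn about tool y -0.8 or 2.342
 shift after turn [ 146.     5.6 -539.3] ; after alt turn x,z negated
```

```bash
python3 -m creep '[{"delta_pos":[20,0,-11],"rot":[0,0,0],"jaw":20},{"delta_pos":[36,0,-20],"rot":[0,0,0],"jaw":20},{"delta_pos":[36,0,-20],"rot":[0,0,0],"jaw":20},{"delta_pos":[36,0,-20],"rot":[0,0,0],"jaw":20},{"delta_pos":[36,0,-20],"rot":[0,0,0],"jaw":20},{"delta_pos":[36,0,-20],"rot":[0,0,0],"jaw":20},{"delta_pos":[36,0,-20],"rot":[0,0,0],"jaw":20},{"delta_pos":[36,0,-20],"rot":[0,0,0],"jaw":20},{"delta_pos":[36,0,-20],"rot":[0,0,0],"jaw":20},{"delta_pos":[36,0,-20],"rot":[0,0,0],"jaw":20}]' | head -2
python3 -m creep '[{"delta_pos":[36,0,-20],"rot":[0,0,0],"jaw":20},{"delta_pos":[36,0,-20],"rot":[0,0,0],"jaw":20},{"delta_pos":[36,0,-20],"rot":[0,0,0],"jaw":20},{"delta_pos":[36,0,-20],"rot":[0,0,0],"jaw":20},{"delta_pos":[0,0,0],"rot":[0,-0.114,0],"jaw":20},{"delta_pos":[0,0,0],"rot":[0,-0.114,0],"jaw":20},{"delta_pos":[0,0,0],"rot":[0,-0.114,0],"jaw":20},{"delta_pos":[0,0,0],"rot":[0,-0.114,0],"jaw":20},{"delta_pos":[0,0,0],"rot":[0,-0.114,0],"jaw":20},{"delta_pos":[0,0,0],"rot":[0,-0.114,0],"jaw":20}]' | head -2
python3 -c "
from h import *
go(575,368.5,100,1.06)"
```

```text
clock: 7.03
position: [533.7, 210.1, 141.4]
clock: 7.87
position: [573.9, 367.6, 140.8]
t 7.87 pos [573.9 367.6 140.8] tiltaxis [-0.002 -0.001 -1.   ] jawyaw -2.192 w 47.1 q6 [0.81 0.14]
 world d [  1.1   0.9 -40.8]  tool shift now [-0.4 40.8 -1.5]  turn about tool y -0.111 or 3.031
 shift after turn [-0.5 40.8 -1.5] ; after alt turn x,z negated
```

```bash
python3 -m creep '[{"delta_pos":[0,15,0],"rot":[0,-0.111,0],"jaw":20},{"delta_pos":[0,20,0],"rot":[0,0,0],"jaw":20},{"delta_pos":[0,15,-1],"rot":[0,0,0],"jaw":20},{"delta_pos":[0,0,0],"rot":[0,0,0],"jaw":20},{"delta_pos":[0,0,0],"rot":[0,0,0],"jaw":20},{"delta_pos":[0,0,0],"rot":[0,0,0],"jaw":20},{"delta_pos":[0,0,0],"rot":[0,0,0],"jaw":20},{"delta_pos":[0,0,0],"rot":[0,0,0],"jaw":20},{"delta_pos":[0,0,0],"rot":[0,0,0],"jaw":20},{"delta_pos":[0,0,0],"rot":[0,0,0],"jaw":20}]' | head -2
cat > lookm.py <<'E'
from h import *
import sys
# mats seen by the wrist with edges; extrapolate centre of each from masks
im=arm.get_image("wrist"); c=arm.calibration("wrist"); cv2.imwrite(f"pics/{sys.argv[1]}.png",im[:,:,::-1])
np.savez(sys.argv[1]+".npz",**c)
for k in arm.masks_of("wrist","mat_1")[:5]:
    v,u=np.nonzero(k["pixels"]); r=cv2.minAreaRect(np.c_[u,v].astype(np.float32))
    print(round(k["p"],2),k["location"],k["pixels"].sum(),[ray(c,b,5)[:2].round(0).tolist() for b in cv2.boxPoints(r)],ray(c,cv2.boxPoints(r).mean(0),5)[:2].round(1))
go(575,368.5,23,1.06)
E
python3 lookm.py w4
```

```text
clock: 8.7
position: [575.3, 369.1, 92.4]
0.9 [322.1, 153.2] 3102 [[613.0, 388.0], [638.0, 373.0], [605.0, 315.0], [579.0, 328.0]] [609.1 350.9]
0.84 [621.8, 209.6] 5433 [[528.0, 176.0], [506.0, 138.0], [400.0, 159.0], [425.0, 203.0]] [468.  168.3]
0.71 [531.6, 197.0] 10458 [[466.0, 277.0], [565.0, 222.0], [523.0, 169.0], [415.0, 216.0]] [496.1 219.3]
0.65 [425.3, 196.3] 10363 [[506.0, 349.0], [599.0, 299.0], [564.0, 243.0], [465.0, 285.0]] [537.1 292.6]
t 8.8 pos [575.3 369.   92.1] tiltaxis [ 0.  0. -1.] jawyaw -2.087 w 47.3 q6 [0.81 0.25]
 world d [ -0.3  -0.5 -69.1]  tool shift now [ 0.  69.1  0.6]  turn about tool y -0.005 or 3.137
 shift after turn [ 0.  69.1  0.6] ; after alt turn x,z negated
```

View pics/w4.png

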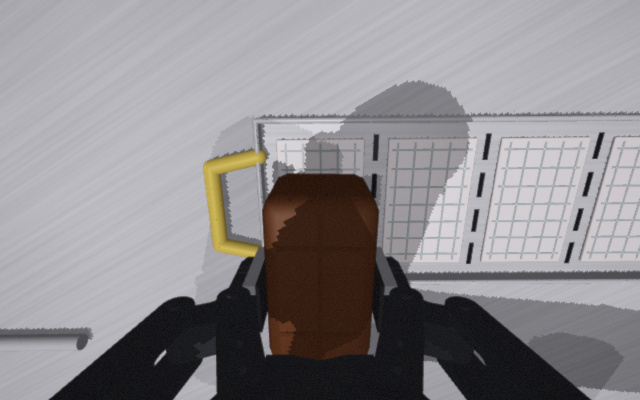

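```bash
python3 -c "
from h import *
c=dict(np.load('w4.npz'))
f=lambda p:ray(c,p,5)[:2]
a=f((277,139));b=f((364,139));print(a,b,np.linalg.norm(a-b),(a+b)/2)
u=np.array([np.cos(1.06),np.sin(1.06)]);n=np.array([-u[1],u[0]])
print('mat1 centre',(a+b)/2+n*52, (a+b)/2-n*52)
q=[f(p) for p in((388,138),(481,138),(470,263),(386,263))];print(np.round(q,0));m=np.mean(q,0);print(m,m+84*u)
q=[f(p) for p in((500,136),(594,137),(570,262),(480,263))];m=np.mean(q,0);print(m,m+168*u)
# cheese in hand
k=arm.masks_of('wrist','brown_cheese')[0]; s=arm.read_state(); z=s['position'][2]-18
print(fit(c,k['pixels'],84,48,z,z+50),s['position'])
"
```

```text
[636.33963891 371.74067043] [604.47265996 315.56658957] 64.58352505176512 [620.40614944 343.65363   ]
mat1 centre [575.04366435 369.07497825] [665.76863452 318.23228174]
[[596. 300.]
 [562. 240.]
 [467. 285.]
 [503. 347.]]
[532.16076596 292.6458201 ] [573.22602083 365.92368062]
[492.05089178 220.3511731 ] [574.18140153 366.90689414]
(np.float64(575.8471107114261), np.float64(369.67014891676877), np.float64(-0.5435214698350626), np.float64(0.857376487618374)) [575.2242039  368.93128711  91.94459548]
```

```bash
python3 -m creep '[{"delta_pos":[0,15,0.5],"rot":[0,0,0],"jaw":20},{"delta_pos":[0,20,0.5],"rot":[0,0,0],"jaw":20},{"delta_pos":[0,15,0],"rot":[0,0,0],"jaw":20},{"delta_pos":[0,10,0],"rot":[0,0,0],"jaw":20},{"delta_pos":[0,5,0],"rot":[0,0,0],"jaw":20},{"delta_pos":[0,3,0],"rot":[0,0,0],"jaw":20},{"delta_pos":[0,1,0],"rot":[0,0,0],"jaw":20},{"delta_pos":[0,0,0],"rot":[0,0,0],"jaw":20},{"delta_pos":[0,0,0],"rot":[0,0,0],"jaw":20},{"delta_pos":[0,0,0],"rot":[0,0,0],"jaw":20}]'
```

```text
clock: 9.68
position: [575.1, 368.4, 23.5]
ee_rot: [0.181, 0.684, -0.683, -0.18]
contact_force: [0.5, -0.2, -1.6]
gripper_width: 47.1
```

```bash
python3 -m creep '[{"delta_pos":[0,0.7,0],"rot":[0,0,0],"jaw":20},{"delta_pos":[0,0,0],"rot":[0,0,0],"jaw":20},{"delta_pos":[0,0,0],"rot":[0,0,0],"jaw":62},{"delta_pos":[0,0,0],"rot":[0,0,0],"jaw":62},{"delta_pos":[0,0,0],"rot":[0,0,0],"jaw":62},{"delta_pos":[0,0,0],"rot":[0,0,0],"jaw":62},{"delta_pos":[0,-15,0],"rot":[0,0,0],"jaw":62},{"delta_pos":[0,-30,0],"rot":[0,0,0],"jaw":62},{"delta_pos":[0,-40,0],"rot":[0,0,0],"jaw":62},{"delta_pos":[0,-40,0],"rot":[0,0,0],"jaw":85}]'
python3 - <<'E'
from h import *
im=arm.get_image("wrist"); c=arm.calibration("wrist"); cv2.imwrite("pics/w5.png",im[:,:,::-1])
k=arm.masks_of("wrist","brown_cheese")[0]; print(k["p"],np.round(fit(c,k["pixels"],84,48,5,55),3))
arm.get_image("top"); ct=arm.calibration("top")
for n,z in(("brown",5),("orange",15)):
    for k in arm.masks_of("top",n+"_cheese")[:1]: print(n,k["p"],np.round(fit(ct,k["pixels"],84,48,z,z+50),3))
for n in(1.35,1.4): go(562,-137,130,n+np.pi/2)
E
```

```text
clock: 10.52
position: [574.2, 367.4, 147.3]
ee_rot: [-0.18, -0.683, 0.685, 0.181]
contact_force: [1.0, 1.1, -0.3]
gripper_width: 72.1
0.56 [ 5.81223e+02  3.73576e+02 -5.19000e-01  9.67000e-01]
brown 0.87 [577.356 365.812  -0.592   0.767]
orange 0.95 [ 563.306 -137.715    1.405    0.897]
t 10.77 pos [574.3 367.9 146.9] tiltaxis [-0.001  0.    -1.   ] jawyaw -2.087 w 85.4 q6 [0.81 0.25]
 world d [ -12.3 -504.9  -16.9]  tool shift now [-238.5   16.7  445.2]  turn about tool y 1.275 or -1.866
 shift after turn [-495.3   16.5  -98.6] ; after alt turn x,z negated
t 10.77 pos [574.3 367.9 146.9] tiltaxis [-0.001  0.    -1.   ] jawyaw -2.087 w 85.4 q6 [0.81 0.25]
 world d [ -12.3 -504.9  -16.9]  tool shift now [-238.5   16.7  445.2]  turn about tool y 1.225 or -1.916
 shift after turn [-499.6   16.5  -73.7] ; after alt turn x,z negated
```

View pics/w5.png

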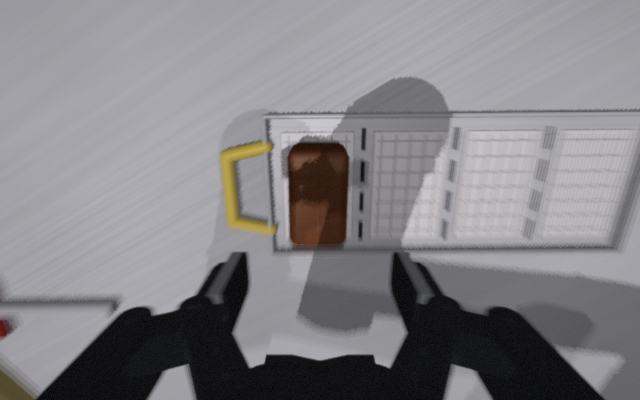

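Brown sits centred on mat 1 beside the handle (the picture is blurred because the arm was still moving). Orange is next.

```bash
python3 -m creep '[{"delta_pos":[-18.3,0,34.2],"rot":[0,0,0],"jaw":85},{"delta_pos":[-18.3,0,34.2],"rot":[0,0,0],"jaw":85},{"delta_pos":[-18.3,0,34.2],"rot":[0,0,0],"jaw":85},{"delta_pos":[-18.3,0,34.2],"rot":[0,0,0],"jaw":85},{"delta_pos":[-18.3,0,34.2],"rot":[0,0,0],"jaw":85},{"delta_pos":[-18.3,0,34.2],"rot":[0,0,0],"jaw":85},{"delta_pos":[-18.3,0,34.2],"rot":[0,0,0],"jaw":85},{"delta_pos":[-18.3,0,34.2],"rot":[0,0,0],"jaw":85},{"delta_pos":[-18.3,0,34.2],"rot":[0,0,0],"jaw":85},{"delta_pos":[-18.3,0,34.2],"rot":[0,0,0],"jaw":85}]' | head -2
python3 -m creep '[{"delta_pos":[-18.3,0,34.2],"rot":[0,0,0],"jaw":85},{"delta_pos":[-18.3,0,34.2],"rot":[0,0,0],"jaw":85},{"delta_pos":[-18.3,0,34.2],"rot":[0,0,0],"jaw":85},{"delta_pos":[0,0,0],"rot":[0,0.125,0],"jaw":85},{"delta_pos":[0,0,0],"rot":[0,0.125,0],"jaw":85},{"delta_pos":[0,0,0],"rot":[0,0.125,0],"jaw":85},{"delta_pos":[0,0,0],"rot":[0,0.125,0],"jaw":85},{"delta_pos":[0,0,0],"rot":[0,0.125,0],"jaw":85},{"delta_pos":[0,0,0],"rot":[0,0.125,0],"jaw":85},{"delta_pos":[0,0,0],"rot":[0,0.125,0],"jaw":85}]' | head -2
python3 -m creep '[{"delta_pos":[0,4,0],"rot":[0,0.125,0],"jaw":85},{"delta_pos":[0,5,0],"rot":[0,0.125,0],"jaw":85},{"delta_pos":[0,5,0],"rot":[0,0.125,0],"jaw":85},{"delta_pos":[0,0,0],"rot":[0,0,0],"jaw":85},{"delta_pos":[0,0,0],"rot":[0,0,0],"jaw":85},{"delta_pos":[0,0,0],"rot":[0,0,0],"jaw":85},{"delta_pos":[0,0,0],"rot":[0,0,0],"jaw":85},{"delta_pos":[0,0,0],"rot":[0,0,0],"jaw":85},{"delta_pos":[0,0,0],"rot":[0,0,0],"jaw":85},{"delta_pos":[0,0,0],"rot":[0,0,0],"jaw":85}]' | head -2
python3 look.py w6 orange
```

```text
clock: 11.6
position: [563.7, -21.7, 145.1]
clock: 12.43
position: [561.1, -136.1, 144.8]
clock: 13.27
position: [562.5, -136.1, 133.2]
orange 0.96 [318.5, 201.4] 7211 [ 561.685 -137.345    1.409    0.924]
t 13.42 pos [ 562.4 -136.1  133.1] tiltaxis [ 0.  0. -1.] jawyaw 2.947 w 85.0 q6 [ 0.04 -0.24]
 world d [ -0.7  -1.3 -33.1]  tool shift now [-1.4 33.1  0.5]  turn about tool y -0.033 or 3.108
 shift after turn [-1.4 33.1  0.5] ; after alt turn x,z negated
```

View pics/w6.png

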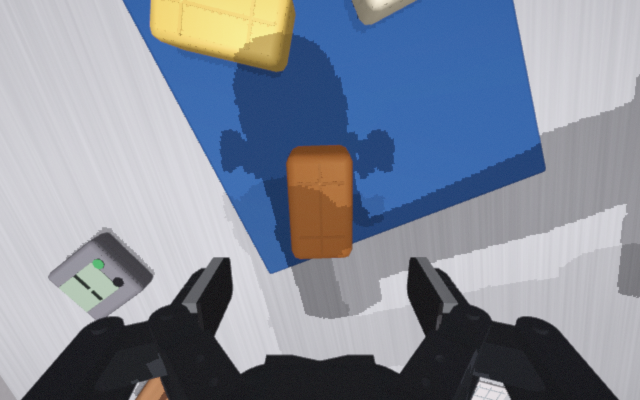

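```bash
python3 -m creep '[{"delta_pos":[-0.5,20,0.2],"rot":[0,-0.03,0],"jaw":85},{"delta_pos":[-0.5,25,0.2],"rot":[0,0,0],"jaw":85},{"delta_pos":[-0.4,25,0.1],"rot":[0,0,0],"jaw":85},{"delta_pos":[0,20,0],"rot":[0,0,0],"jaw":85},{"delta_pos":[0,10,0],"rot":[0,0,0],"jaw":85},{"delta_pos":[0,0,0],"rot":[0,0,0],"jaw":85},{"delta_pos":[0,0,0],"rot":[0,0,0],"jaw":85},{"delta_pos":[0,0,0],"rot":[0,0,0],"jaw":20},{"delta_pos":[0,0,0],"rot":[0,0,0],"jaw":20},{"delta_pos":[0,0,0],"rot":[0,0,0],"jaw":20}]'
python3 -m creep '[{"delta_pos":[0,0,0],"rot":[0,0,0],"jaw":20},{"delta_pos":[0,0,0],"rot":[0,0,0],"jaw":20},{"delta_pos":[0,0,0],"rot":[0,0,0],"jaw":20},{"delta_pos":[0,0,0],"rot":[0,0,0],"jaw":20},{"delta_pos":[0,-5,0],"rot":[0,0,0],"jaw":20},{"delta_pos":[0,-15,0],"rot":[0,0,0],"jaw":20},{"delta_pos":[0,-25,0],"rot":[0,0,0],"jaw":20},{"delta_pos":[0,-25,0],"rot":[0,0,0],"jaw":20},{"delta_pos":[0,-25,0],"rot":[0,0,0],"jaw":20},{"delta_pos":[0,-15,0],"rot":[0,0,0],"jaw":20}]'
python3 -c "
from h import *
go(533.2,295,140,1.06)"
```

```text
clock: 14.25
position: [562.5, -137.3, 34.4]
ee_rot: [0.54, 0.458, -0.456, -0.539]
contact_force: [-0.5, 0.8, -0.0]
gripper_width: 51.0
clock: 15.08
position: [562.1, -137.5, 145.4]
ee_rot: [0.54, 0.458, -0.456, -0.539]
contact_force: [0.3, 0.1, -1.3]
gripper_width: 46.9
t 15.08 pos [ 562.1 -137.5  145.4] tiltaxis [ 0.002 -0.    -1.   ] jawyaw 2.977 w 46.9 q6 [ 0.04 -0.21]
 world d [-28.9 432.5  -5.4]  tool shift now [421.9   5.3  99.5]  turn about tool y -1.225 or 1.917
 shift after turn [ 236.6    6.3 -363.1] ; after alt turn x,z negated
```

```bash
python3 -m creep '[{"delta_pos":[22,0,5.2],"rot":[0,0,0],"jaw":20},{"delta_pos":[38.4,0,9],"rot":[0,0,0],"jaw":20},{"delta_pos":[38.4,0,9],"rot":[0,0,0],"jaw":20},{"delta_pos":[38.4,0,9],"rot":[0,0,0],"jaw":20},{"delta_pos":[38.4,0,9],"rot":[0,0,0],"jaw":20},{"delta_pos":[38.4,0,9],"rot":[0,0,0],"jaw":20},{"delta_pos":[38.4,0,9],"rot":[0,0,0],"jaw":20},{"delta_pos":[38.4,0,9],"rot":[0,0,0],"jaw":20},{"delta_pos":[38.4,0,9],"rot":[0,0,0],"jaw":20},{"delta_pos":[38.4,0,9],"rot":[0,0,0],"jaw":20}]' | head -2
python3 -m creep '[{"delta_pos":[38.4,0,9],"rot":[0,0,0],"jaw":20},{"delta_pos":[16,0,4.2],"rot":[0,0,0],"jaw":20},{"delta_pos":[0,0,0],"rot":[0,-0.1225,0],"jaw":20},{"delta_pos":[0,0,0],"rot":[0,-0.1225,0],"jaw":20},{"delta_pos":[0,0,0],"rot":[0,-0.1225,0],"jaw":20},{"delta_pos":[0,0,0],"rot":[0,-0.1225,0],"jaw":20},{"delta_pos":[0,0,0],"rot":[0,-0.1225,0],"jaw":20},{"delta_pos":[0,0,0],"rot":[0,-0.1225,0],"jaw":20},{"delta_pos":[0,0,0],"rot":[0,-0.1225,0],"jaw":20},{"delta_pos":[0,0,0],"rot":[0,-0.1225,0],"jaw":20}]' | head -2
python3 -m creep '[{"delta_pos":[0,5,0],"rot":[0,-0.1225,0],"jaw":20},{"delta_pos":[0,10,0],"rot":[0,-0.1225,0],"jaw":20},{"delta_pos":[0,20,0],"rot":[0,0,0],"jaw":20},{"delta_pos":[0,20,0],"rot":[0,0,0],"jaw":20},{"delta_pos":[0,5,0],"rot":[0,0,0],"jaw":20},{"delta_pos":[0,0,0],"rot":[0,0,0],"jaw":20},{"delta_pos":[0,0,0],"rot":[0,0,0],"jaw":20},{"delta_pos":[0,0,0],"rot":[0,0,0],"jaw":20},{"delta_pos":[0,0,0],"rot":[0,0,0],"jaw":20},{"delta_pos":[0,0,0],"rot":[0,0,0],"jaw":20}]' | head -2
python3 lookm.py w7; python3 -c "
from h import *
go(533.2,295,24,1.06)"
```

```text
clock: 15.92
position: [535.7, 240.9, 142.5]
clock: 16.75
position: [532.2, 294.4, 142.2]
clock: 17.58
position: [533.4, 295.6, 84.2]
0.94 [429.8, 197.0] 10919 [[466.0, 276.0], [559.0, 224.0], [523.0, 169.0], [424.0, 212.0]] [496.7 218.7]
0.93 [243.8, 159.4] 2972 [[636.0, 372.0], [609.0, 312.0], [516.0, 362.0], [547.0, 432.0]] [580.3 367.5]
0.69 [317.3, 154.8] 3286 [[596.0, 298.0], [564.0, 242.0], [538.0, 255.0], [571.0, 314.0]] [567.6 277. ]
0.66 [541.8, 200.4] 11218 [[425.0, 204.0], [525.0, 148.0], [482.0, 96.0], [373.0, 144.0]] [455.5 146. ]
t 17.68 pos [533.2 295.5  83.8] tiltaxis [ 0.001  0.001 -1.   ] jawyaw -2.082 w 47.0 q6 [0.77 0.29]
 world d [ 41.8  73.  -60.8]  tool shift now [ -0.8  60.9 -84.1]  turn about tool y 0.0 or -3.142
 shift after turn [ -0.8  60.9 -84.1] ; after alt turn x,z negated
t 17.68 pos [533.2 295.5  83.8] tiltaxis [ 0.001  0.001 -1.   ] jawyaw -2.082 w 47.0 q6 [0.77 0.29]
 world d [  0.   -0.5 -59.8]  tool shift now [-0.2 59.8  0.5]  turn about tool y 0.0 or -3.142
 shift after turn [-0.2 59.8  0.5] ; after alt turn x,z negated
```

View pics/w7.png

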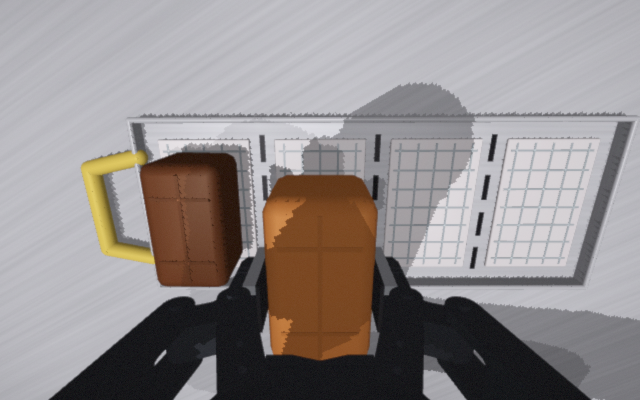

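Mat 2's far edge is centred at x≈320, the same column as the orange cheese, and brown is on mat 1. I'll lower it.

```bash
python3 -m creep '[{"delta_pos":[0,12,0.3],"rot":[0,0,0],"jaw":20},{"delta_pos":[0,18,0],"rot":[0,0,0],"jaw":20},{"delta_pos":[0,14,0],"rot":[0,0,0],"jaw":20},{"delta_pos":[0,9,0],"rot":[0,0,0],"jaw":20},{"delta_pos":[0,4,0],"rot":[0,0,0],"jaw":20},{"delta_pos":[0,2,0],"rot":[0,0,0],"jaw":20},{"delta_pos":[0,1,0],"rot":[0,0,0],"jaw":20},{"delta_pos":[0,0.5,0],"rot":[0,0,0],"jaw":20},{"delta_pos":[0,0,0],"rot":[0,0,0],"jaw":20},{"delta_pos":[0,0,0],"rot":[0,0,0],"jaw":20}]'
python3 -m creep '[{"delta_pos":[0,0,0],"rot":[0,0,0],"jaw":20},{"delta_pos":[0,0,0],"rot":[0,0,0],"jaw":62},{"delta_pos":[0,0,0],"rot":[0,0,0],"jaw":62},{"delta_pos":[0,0,0],"rot":[0,0,0],"jaw":62},{"delta_pos":[0,0,0],"rot":[0,0,0],"jaw":62},{"delta_pos":[0,-15,0],"rot":[0,0,0],"jaw":62},{"delta_pos":[0,-30,0],"rot":[0,0,0],"jaw":62},{"delta_pos":[0,-40,0],"rot":[0,0,0],"jaw":62},{"delta_pos":[0,-40,0],"rot":[0,0,0],"jaw":85},{"delta_pos":[0,0,0],"rot":[0,0,0],"jaw":85}]'
python3 - <<'E'
from h import *
arm.get_image("wrist"); c=arm.calibration("wrist")
for n in("brown","orange"):
    k=arm.masks_of("wrist",n+"_cheese")[0]; print(n,k["p"],np.round(fit(c,k["pixels"],84,48,5,55),3))
go(599,-276,130,-.41+np.pi/2)
E
```

```text
clock: 18.52
position: [532.7, 294.8, 24.6]
ee_rot: [-0.179, -0.684, 0.684, 0.178]
contact_force: [-4.1, -2.8, 5.1]
gripper_width: 47.4
clock: 19.35
position: [537.4, 298.1, 157.0]
ee_rot: [0.182, 0.689, -0.68, -0.174]
contact_force: [0.7, 0.7, 0.4]
gripper_width: 83.1
brown 0.63 [573.382 364.925  -0.61    0.842]
orange 0.58 [ 5.31398e+02  2.94484e+02 -5.31000e-01  8.92000e-01]
t 19.5 pos [532.7 295.1 147.9] tiltaxis [ 0.     0.001 -1.   ] jawyaw -2.082 w 84.9 q6 [0.77 0.29]
 world d [  66.3 -571.1  -17.9]  tool shift now [-337.2   17.3  465.6]  turn about tool y -0.101 or 3.04
 shift after turn [-288.5   17.2  497.3] ; after alt turn x,z negated
```

```bash
python3 -m creep '[{"delta_pos":[-22.5,0,31],"rot":[0,0,0],"jaw":85},{"delta_pos":[-22.5,0,31],"rot":[0,0,0],"jaw":85},{"delta_pos":[-22.5,0,31],"rot":[0,0,0],"jaw":85},{"delta_pos":[-22.5,0,31],"rot":[0,0,0],"jaw":85},{"delta_pos":[-22.5,0,31],"rot":[0,0,0],"jaw":85},{"delta_pos":[-22.5,0,31],"rot":[0,0,0],"jaw":85},{"delta_pos":[-22.5,0,31],"rot":[0,0,0],"jaw":85},{"delta_pos":[-22.5,0,31],"rot":[0,0,0],"jaw":85},{"delta_pos":[-22.5,0,31],"rot":[0,0,0],"jaw":85},{"delta_pos":[-22.5,0,31],"rot":[0,0,0],"jaw":85}]' | head -2
python3 -m creep '[{"delta_pos":[-22.5,0,31],"rot":[0,0,0],"jaw":85},{"delta_pos":[-22.5,0,31],"rot":[0,0,0],"jaw":85},{"delta_pos":[-22.5,0,31],"rot":[0,0,0],"jaw":85},{"delta_pos":[-22.5,0,31],"rot":[0,0,0],"jaw":85},{"delta_pos":[-22.5,0,31],"rot":[0,0,0],"jaw":85},{"delta_pos":[0,8,0],"rot":[0,-0.1,0],"jaw":85},{"delta_pos":[0,9,0],"rot":[0,0,0],"jaw":85},{"delta_pos":[0,0,0],"rot":[0,0,0],"jaw":85},{"delta_pos":[0,0,0],"rot":[0,0,0],"jaw":85},{"delta_pos":[0,0,0],"rot":[0,0,0],"jaw":85}]' | head -2
python3 look.py w8 yellow
```

```text
clock: 20.33
position: [576.4, -87.3, 145.5]
clock: 21.17
position: [599.8, -274.5, 130.1]
yellow 0.56 [322.2, 204.1] 7042 [ 5.98132e+02 -2.75880e+02 -4.10000e-01  8.96000e-01]
t 21.32 pos [ 600.3 -274.7  131.2] tiltaxis [ 0.001 -0.    -1.   ] jawyaw -1.98 w 85.0 q6 [-0.18  1.35]
 world d [ -2.2  -1.2 -31.2]  tool shift now [ 1.6 31.2  2. ]  turn about tool y 0.001 or -3.141
 shift after turn [ 1.6 31.2  2. ] ; after alt turn x,z negated
```

View pics/w8.png

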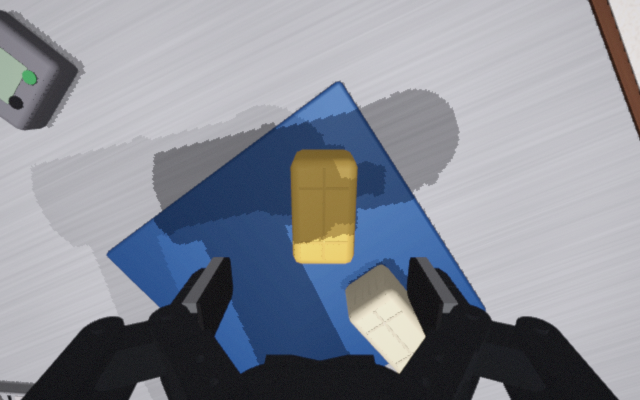

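Yellow is centred at about (323,205), and ivory's nearest corner is about 50 mm clear of the finger's path.

```bash
python3 -m creep '[{"delta_pos":[0.5,20,0.6],"rot":[0,0,0],"jaw":85},{"delta_pos":[0.5,25,0.6],"rot":[0,0,0],"jaw":85},{"delta_pos":[0.4,25,0.6],"rot":[0,0,0],"jaw":85},{"delta_pos":[0,20,0],"rot":[0,0,0],"jaw":85},{"delta_pos":[0,8,0],"rot":[0,0,0],"jaw":85},{"delta_pos":[0,0,0],"rot":[0,0,0],"jaw":85},{"delta_pos":[0,0,0],"rot":[0,0,0],"jaw":85},{"delta_pos":[0,0,0],"rot":[0,0,0],"jaw":20},{"delta_pos":[0,0,0],"rot":[0,0,0],"jaw":20},{"delta_pos":[0,0,0],"rot":[0,0,0],"jaw":20}]'
python3 -m creep '[{"delta_pos":[0,0,0],"rot":[0,0,0],"jaw":20},{"delta_pos":[0,0,0],"rot":[0,0,0],"jaw":20},{"delta_pos":[0,0,0],"rot":[0,0,0],"jaw":20},{"delta_pos":[0,0,0],"rot":[0,0,0],"jaw":20},{"delta_pos":[0,-5,0],"rot":[0,0,0],"jaw":20},{"delta_pos":[0,-15,0],"rot":[0,0,0],"jaw":20},{"delta_pos":[0,-25,0],"rot":[0,0,0],"jaw":20},{"delta_pos":[0,-25,0],"rot":[0,0,0],"jaw":20},{"delta_pos":[0,-25,0],"rot":[0,0,0],"jaw":20},{"delta_pos":[0,-15,0],"rot":[0,0,0],"jaw":20}]'
python3 -c "
from h import *
go(492.3,222,140,1.06)"
```

```text
clock: 22.15
position: [598.7, -276.9, 34.1]
ee_rot: [-0.145, -0.692, 0.692, 0.143]
contact_force: [0.1, -0.1, 0.1]
gripper_width: 51.1
clock: 22.98
position: [598.1, -276.9, 144.6]
ee_rot: [-0.145, -0.692, 0.692, 0.144]
contact_force: [0.8, 0.2, -1.5]
gripper_width: 47.0
t 22.98 pos [ 598.1 -276.9  144.6] tiltaxis [ 0.002 -0.    -1.   ] jawyaw -1.982 w 47.0 q6 [-0.19  1.35]
 world d [-105.8  498.9   -4.6]  tool shift now [ 296.3    4.2 -415.2]  turn about tool y 0.1 or -3.042
 shift after turn [ 336.2    4.1 -383.5] ; after alt turn x,z negated
```

```bash
python3 -m creep '[{"delta_pos":[14.3,0,-20],"rot":[0,0,0],"jaw":20},{"delta_pos":[21.7,0,-30.4],"rot":[0,0,0],"jaw":20},{"delta_pos":[21.7,0,-30.4],"rot":[0,0,0],"jaw":20},{"delta_pos":[21.7,0,-30.4],"rot":[0,0,0],"jaw":20},{"delta_pos":[21.7,0,-30.4],"rot":[0,0,0],"jaw":20},{"delta_pos":[21.7,0,-30.4],"rot":[0,0,0],"jaw":20},{"delta_pos":[21.7,0,-30.4],"rot":[0,0,0],"jaw":20},{"delta_pos":[21.7,0,-30.4],"rot":[0,0,0],"jaw":20},{"delta_pos":[21.7,0,-30.4],"rot":[0,0,0],"jaw":20},{"delta_pos":[21.7,0,-30.4],"rot":[0,0,0],"jaw":20}]' | head -2
python3 -m creep '[{"delta_pos":[21.7,0,-30.4],"rot":[0,0,0],"jaw":20},{"delta_pos":[21.7,0,-30.4],"rot":[0,0,0],"jaw":20},{"delta_pos":[21.7,0,-30.4],"rot":[0,0,0],"jaw":20},{"delta_pos":[21.7,0,-30.4],"rot":[0,0,0],"jaw":20},{"delta_pos":[0,0,0],"rot":[0,0.1,0],"jaw":20},{"delta_pos":[0,10,0],"rot":[0,0,0],"jaw":20},{"delta_pos":[0,20,0],"rot":[0,0,0],"jaw":20},{"delta_pos":[0,20,0],"rot":[0,0,0],"jaw":20},{"delta_pos":[0,10,0],"rot":[0,0,0],"jaw":20},{"delta_pos":[0,0,0],"rot":[0,0,0],"jaw":20}]' | head -2
python3 lookm.py w9 >/dev/null; python3 -c "
from h import *
go(492.3,222,24,1.06)"
```

```text
clock: 23.82
position: [521.3, 77.5, 141.8]
clock: 24.65
position: [489.8, 219.7, 79.1]
t 24.75 pos [492.  221.4  82.2] tiltaxis [-0.001 -0.001 -1.   ] jawyaw -2.082 w 47.1 q6 [0.72 0.34]
 world d [  0.3   0.6 -58.2]  tool shift now [ 0.  58.2 -0.7]  turn about tool y 0.0 or -3.142
 shift after turn [ 0.  58.2 -0.7] ; after alt turn x,z negated
```

View pics/w9.png

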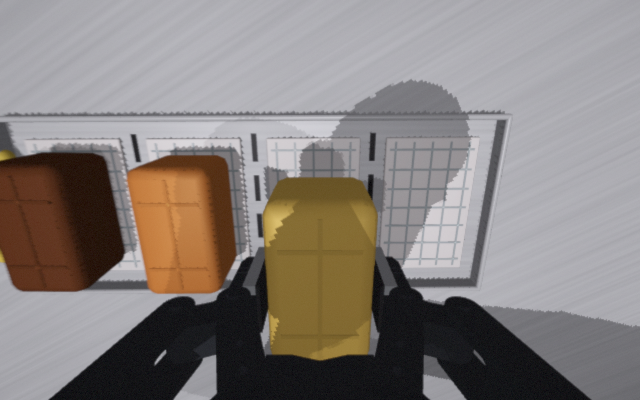

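```bash
python3 -c "
from h import *
u=np.array([np.cos(1.06),np.sin(1.06)]);n=np.array([-u[1],u[0]])
for w,px,e in(('w9',(266,360,140),0),('w7',(275,365,140),1),('w4',(277,364,139),2),('w9',(386,480,139),-1),('w7',(390,485,139),0),('w7',(503,598,139),-1)):
    c=dict(np.load(w+'.npz')); a,b=[ray(c,(k,px[2]),5)[:2] for k in px[:2]]
    print(w,e,np.linalg.norm(a-b).round(1),((a+b)/2+n*52).round(1), '-> mat3', ((a+b)/2+n*52-e*84*u).round(1))
go(492.3,222,24,1.06)"
```

```text
w9 0 66.4 [493.8 224.9] -> mat3 [493.8 224.9]
w7 1 64.5 [533.6 296.1] -> mat3 [492.6 222.8]
w4 2 64.6 [575.  369.1] -> mat3 [492.9 222.5]
w9 -1 66.6 [452.9 150.6] -> mat3 [494.  223.9]
w7 0 68.0 [493.1 222.4] -> mat3 [493.1 222.4]
w7 -1 67.9 [453.6 151.9] -> mat3 [494.7 225.2]
t 24.75 pos [492.  221.4  82.2] tiltaxis [-0.001 -0.001 -1.   ] jawyaw -2.082 w 47.1 q6 [0.72 0.34]
 world d [  0.3   0.6 -58.2]  tool shift now [ 0.  58.2 -0.7]  turn about tool y 0.0 or -3.142
 shift after turn [ 0.  58.2 -0.7] ; after alt turn x,z negated
```

```bash
python3 -m creep '[{"delta_pos":[0,12,-1],"rot":[0,0,0],"jaw":20},{"delta_pos":[0,18,-1],"rot":[0,0,0],"jaw":20},{"delta_pos":[0,13,0],"rot":[0,0,0],"jaw":20},{"delta_pos":[0,8,0],"rot":[0,0,0],"jaw":20},{"delta_pos":[0,4,0],"rot":[0,0,0],"jaw":20},{"delta_pos":[0,2,0],"rot":[0,0,0],"jaw":20},{"delta_pos":[0,1,0],"rot":[0,0,0],"jaw":20},{"delta_pos":[0,0.5,0],"rot":[0,0,0],"jaw":20},{"delta_pos":[0,0,0],"rot":[0,0,0],"jaw":20},{"delta_pos":[0,0,0],"rot":[0,0,0],"jaw":20}]'
```

```text
clock: 25.58
position: [493.2, 224.3, 24.6]
ee_rot: [0.179, 0.685, -0.684, -0.178]
contact_force: [0.4, 0.1, -2.3]
gripper_width: 47.4
```

```bash
python3 -m creep '[{"delta_pos":[0,0.8,0],"rot":[0,0,0],"jaw":20},{"delta_pos":[0,0,0],"rot":[0,0,0],"jaw":62},{"delta_pos":[0,0,0],"rot":[0,0,0],"jaw":62},{"delta_pos":[0,0,0],"rot":[0,0,0],"jaw":62},{"delta_pos":[0,0,0],"rot":[0,0,0],"jaw":62},{"delta_pos":[0,-15,0],"rot":[0,0,0],"jaw":62},{"delta_pos":[0,-30,0],"rot":[0,0,0],"jaw":62},{"delta_pos":[0,-40,0],"rot":[0,0,0],"jaw":62},{"delta_pos":[0,-40,0],"rot":[0,0,0],"jaw":85},{"delta_pos":[0,0,0],"rot":[0,0,0],"jaw":85}]'
python3 - <<'E'
from h import *
arm.get_image("wrist"); c=arm.calibration("wrist")
for n in("orange","yellow"):
    k=arm.masks_of("wrist",n+"_cheese")[0]; print(n,k["p"],np.round(fit(c,k["pixels"],84,48,5,55),3))
go(473,-290,130,.28+np.pi/2)
E
```

```text
clock: 26.42
position: [497.4, 226.8, 156.9]
ee_rot: [0.182, 0.689, -0.68, -0.174]
contact_force: [0.5, 0.1, 0.2]
gripper_width: 83.2
orange 0.65 [530.526 291.696  -0.592   0.86 ]
yellow 0.92 [491.86  223.77   -0.507   0.902]
t 26.57 pos [492.6 223.9 148.4] tiltaxis [ 0.     0.001 -1.   ] jawyaw -2.082 w 84.9 q6 [0.73 0.33]
 world d [ -19.6 -513.9  -18.4]  tool shift now [-234.3   17.9  457.8]  turn about tool y -0.791 or 2.35
 shift after turn [160.9  18.  488.5] ; after alt turn x,z negated
```

```bash
python3 -m creep '[{"delta_pos":[-16.7,0,32.7],"rot":[0,0,0],"jaw":85},{"delta_pos":[-16.7,0,32.7],"rot":[0,0,0],"jaw":85},{"delta_pos":[-16.7,0,32.7],"rot":[0,0,0],"jaw":85},{"delta_pos":[-16.7,0,32.7],"rot":[0,0,0],"jaw":85},{"delta_pos":[-16.7,0,32.7],"rot":[0,0,0],"jaw":85},{"delta_pos":[-16.7,0,32.7],"rot":[0,0,0],"jaw":85},{"delta_pos":[-16.7,0,32.7],"rot":[0,0,0],"jaw":85},{"delta_pos":[-16.7,0,32.7],"rot":[0,0,0],"jaw":85},{"delta_pos":[-16.7,0,32.7],"rot":[0,0,0],"jaw":85},{"delta_pos":[-16.7,0,32.7],"rot":[0,0,0],"jaw":85}]' | head -2
python3 -m creep '[{"delta_pos":[-16.7,0,32.7],"rot":[0,0,0],"jaw":85},{"delta_pos":[-16.7,0,32.7],"rot":[0,0,0],"jaw":85},{"delta_pos":[-16.7,0,32.7],"rot":[0,0,0],"jaw":85},{"delta_pos":[-16.7,0,32.7],"rot":[0,0,0],"jaw":85},{"delta_pos":[0,0,0],"rot":[0,-0.113,0],"jaw":85},{"delta_pos":[0,0,0],"rot":[0,-0.113,0],"jaw":85},{"delta_pos":[0,0,0],"rot":[0,-0.113,0],"jaw":85},{"delta_pos":[0,0,0],"rot":[0,-0.113,0],"jaw":85},{"delta_pos":[0,0,0],"rot":[0,-0.113,0],"jaw":85},{"delta_pos":[0,0,0],"rot":[0,-0.113,0],"jaw":85}]' | head -2
python3 -m creep '[{"delta_pos":[0,9,0],"rot":[0,-0.113,0],"jaw":85},{"delta_pos":[0,9,0],"rot":[0,0,0],"jaw":85},{"delta_pos":[0,0,0],"rot":[0,0,0],"jaw":85},{"delta_pos":[0,0,0],"rot":[0,0,0],"jaw":85},{"delta_pos":[0,0,0],"rot":[0,0,0],"jaw":85},{"delta_pos":[0,0,0],"rot":[0,0,0],"jaw":85},{"delta_pos":[0,0,0],"rot":[0,0,0],"jaw":85},{"delta_pos":[0,0,0],"rot":[0,0,0],"jaw":85},{"delta_pos":[0,0,0],"rot":[0,0,0],"jaw":85},{"delta_pos":[0,0,0],"rot":[0,0,0],"jaw":85}]' | head -2
python3 look.py w10 ivory
```

```text
clock: 27.4
position: [477.1, -144.6, 146.4]
clock: 28.23
position: [471.8, -289.3, 145.9]
clock: 29.07
position: [473.1, -289.7, 130.4]
ivory 0.57 [320.9, 205.0] 7040 [ 4.71258e+02 -2.89982e+02  2.79000e-01  8.92000e-01]
t 29.22 pos [ 473.1 -289.6  130.3] tiltaxis [ 0. -0. -1.] jawyaw -1.291 w 84.9 q6 [-0.26  2.11]
 world d [ -1.8  -0.3 -30.3]  tool shift now [ 1.8 30.3 -0.2]  turn about tool y 0.001 or -3.141
 shift after turn [ 1.8 30.3 -0.2] ; after alt turn x,z negated
```

View pics/w10.png

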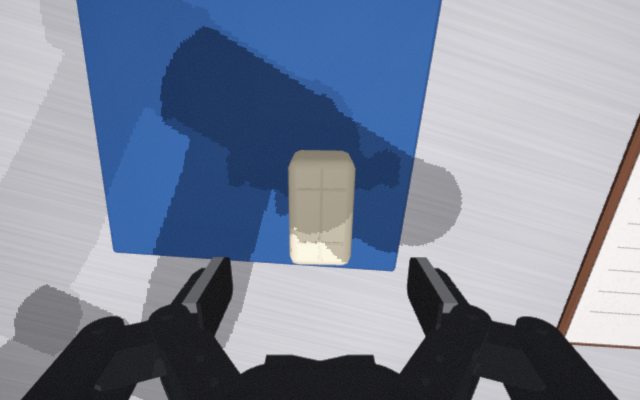

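Ivory is square and centred at about (321,207), and nothing is near it.

```bash
python3 -m creep '[{"delta_pos":[0.6,20,0],"rot":[0,0,0],"jaw":85},{"delta_pos":[0.6,25,0],"rot":[0,0,0],"jaw":85},{"delta_pos":[0.6,25,0],"rot":[0,0,0],"jaw":85},{"delta_pos":[0,18,0],"rot":[0,0,0],"jaw":85},{"delta_pos":[0,8,0],"rot":[0,0,0],"jaw":85},{"delta_pos":[0,0,0],"rot":[0,0,0],"jaw":85},{"delta_pos":[0,0,0],"rot":[0,0,0],"jaw":85},{"delta_pos":[0,0,0],"rot":[0,0,0],"jaw":20},{"delta_pos":[0,0,0],"rot":[0,0,0],"jaw":20},{"delta_pos":[0,0,0],"rot":[0,0,0],"jaw":20}]'
python3 -m creep '[{"delta_pos":[0,0,0],"rot":[0,0,0],"jaw":20},{"delta_pos":[0,0,0],"rot":[0,0,0],"jaw":20},{"delta_pos":[0,0,0],"rot":[0,0,0],"jaw":20},{"delta_pos":[0,0,0],"rot":[0,0,0],"jaw":20},{"delta_pos":[0,-5,0],"rot":[0,0,0],"jaw":20},{"delta_pos":[0,-15,0],"rot":[0,0,0],"jaw":20},{"delta_pos":[0,-25,0],"rot":[0,0,0],"jaw":20},{"delta_pos":[0,-25,0],"rot":[0,0,0],"jaw":20},{"delta_pos":[0,-25,0],"rot":[0,0,0],"jaw":20},{"delta_pos":[0,-15,0],"rot":[0,0,0],"jaw":20}]'
python3 -c "
from h import *
go(452.3,149.8,140,1.06)"
```

```text
clock: 30.05
position: [472.1, -290.4, 35.5]
ee_rot: [0.098, -0.7, 0.701, -0.1]
contact_force: [0.4, -1.1, -0.1]
gripper_width: 51.2
clock: 30.88
position: [471.7, -290.3, 146.7]
ee_rot: [0.098, -0.7, 0.701, -0.1]
contact_force: [0.3, 0.2, -2.8]
gripper_width: 47.0
t 30.88 pos [ 471.7 -290.3  146.7] tiltaxis [ 0.002 -0.001 -1.   ] jawyaw -1.29 w 47.0 q6 [-0.26  2.11]
 world d [-19.4 440.1  -6.7]  tool shift now [-103.1    6.3 -428.3]  turn about tool y 0.791 or -2.35
 shift after turn [ 232.1    5.6 -374.5] ; after alt turn x,z negated
```

```bash
python3 -m creep '[{"delta_pos":[-8.6,0,-35.7],"rot":[0,0,0],"jaw":20},{"delta_pos":[-8.6,0,-35.7],"rot":[0,0,0],"jaw":20},{"delta_pos":[-8.6,0,-35.7],"rot":[0,0,0],"jaw":20},{"delta_pos":[-8.6,0,-35.7],"rot":[0,0,0],"jaw":20},{"delta_pos":[-8.6,0,-35.7],"rot":[0,0,0],"jaw":20},{"delta_pos":[-8.6,0,-35.7],"rot":[0,0,0],"jaw":20},{"delta_pos":[-8.6,0,-35.7],"rot":[0,0,0],"jaw":20},{"delta_pos":[-8.6,0,-35.7],"rot":[0,0,0],"jaw":20},{"delta_pos":[-8.6,0,-35.7],"rot":[0,0,0],"jaw":20},{"delta_pos":[-8.6,0,-35.7],"rot":[0,0,0],"jaw":20}]' | head -2
python3 -m creep '[{"delta_pos":[-8.6,0,-35.7],"rot":[0,0,0],"jaw":20},{"delta_pos":[-8.6,0,-35.7],"rot":[0,0,0],"jaw":20},{"delta_pos":[0,0,0],"rot":[0,0.113,0],"jaw":20},{"delta_pos":[0,0,0],"rot":[0,0.113,0],"jaw":20},{"delta_pos":[0,0,0],"rot":[0,0.113,0],"jaw":20},{"delta_pos":[0,0,0],"rot":[0,0.113,0],"jaw":20},{"delta_pos":[0,0,0],"rot":[0,0.113,0],"jaw":20},{"delta_pos":[0,0,0],"rot":[0,0.113,0],"jaw":20},{"delta_pos":[0,0,0],"rot":[0,0.113,0],"jaw":20},{"delta_pos":[0,0,0],"rot":[0,0,0],"jaw":20}]' | head -2
python3 -m creep '[{"delta_pos":[0,10,0],"rot":[0,0,0],"jaw":20},{"delta_pos":[0,20,0],"rot":[0,0,0],"jaw":20},{"delta_pos":[0,20,0],"rot":[0,0,0],"jaw":20},{"delta_pos":[0,10,0],"rot":[0,0,0],"jaw":20},{"delta_pos":[0,0,0],"rot":[0,0,0],"jaw":20},{"delta_pos":[0,0,0],"rot":[0,0,0],"jaw":20},{"delta_pos":[0,0,0],"rot":[0,0,0],"jaw":20},{"delta_pos":[0,0,0],"rot":[0,0,0],"jaw":20},{"delta_pos":[0,0,0],"rot":[0,0,0],"jaw":20},{"delta_pos":[0,0,0],"rot":[0,0,0],"jaw":20}]' | head -2
python3 lookm.py w11 >/dev/null; python3 -c "
from h import *
go(452.3,149.8,25.5,1.06)"
```

```text
clock: 31.72
position: [454.0, 78.2, 144.1]
clock: 32.55
position: [451.3, 149.7, 143.8]
clock: 33.38
position: [452.3, 150.3, 84.9]
t 33.48 pos [452.2 150.2  84.6] tiltaxis [ 0.001  0.001 -1.   ] jawyaw -2.081 w 47.3 q6 [0.66 0.4 ]
 world d [  0.1  -0.4 -59.1]  tool shift now [-0.3 59.1  0.3]  turn about tool y 0.0 or -3.141
 shift after turn [-0.3 59.1  0.3] ; after alt turn x,z negated
```

View pics/w11.png

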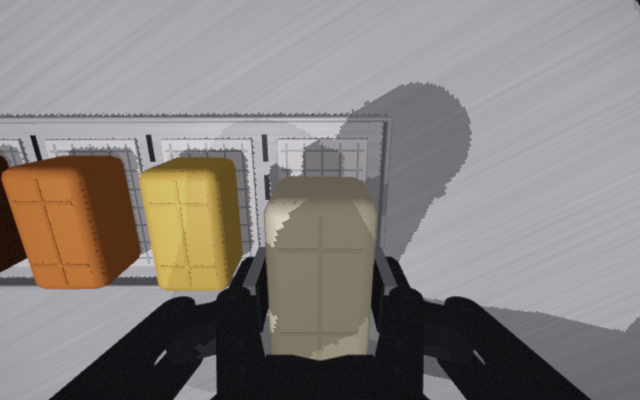

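Mat 4's far edge spans about 278–367, so its centre at 322 lines up with the ivory cheese at 320. I'll lower it.

```bash
python3 -m creep '[{"delta_pos":[0,12,0.5],"rot":[0,0,0],"jaw":20},{"delta_pos":[0,18,0.3],"rot":[0,0,0],"jaw":20},{"delta_pos":[0,13,0],"rot":[0,0,0],"jaw":20},{"delta_pos":[0,8,0],"rot":[0,0,0],"jaw":20},{"delta_pos":[0,4,0],"rot":[0,0,0],"jaw":20},{"delta_pos":[0,2,0],"rot":[0,0,0],"jaw":20},{"delta_pos":[0,1,0],"rot":[0,0,0],"jaw":20},{"delta_pos":[0,1,0],"rot":[0,0,0],"jaw":20},{"delta_pos":[0,0,0],"rot":[0,0,0],"jaw":20},{"delta_pos":[0,0,0],"rot":[0,0,0],"jaw":20}]'
```

```text
clock: 34.32
position: [452.1, 149.7, 25.8]
ee_rot: [0.179, 0.685, -0.684, -0.178]
contact_force: [-0.8, 0.4, -1.2]
gripper_width: 46.9
```

```bash
python3 -m creep '[{"delta_pos":[0,0.3,0],"rot":[0,0,0],"jaw":20},{"delta_pos":[0,0,0],"rot":[0,0,0],"jaw":62},{"delta_pos":[0,0,0],"rot":[0,0,0],"jaw":62},{"delta_pos":[0,0,0],"rot":[0,0,0],"jaw":62},{"delta_pos":[0,0,0],"rot":[0,0,0],"jaw":62},{"delta_pos":[0,-15,0],"rot":[0,0,0],"jaw":62},{"delta_pos":[0,-30,0],"rot":[0,0,0],"jaw":62},{"delta_pos":[0,-40,0],"rot":[0,0,0],"jaw":62},{"delta_pos":[0,-40,0],"rot":[0,0,0],"jaw":85},{"delta_pos":[0,-40,0],"rot":[0,0,0],"jaw":85}]'
python3 -m creep '[{"delta_pos":[0,-20,-30],"rot":[0,0,0],"jaw":85},{"delta_pos":[0,-20,-30],"rot":[0,0,0],"jaw":85},{"delta_pos":[0,-20,-30],"rot":[0,0,0],"jaw":85},{"delta_pos":[0,-20,-30],"rot":[0,0,0],"jaw":85},{"delta_pos":[0,0,0],"rot":[0,0,0],"jaw":85},{"delta_pos":[0,0,0],"rot":[0,0,0],"jaw":85},{"delta_pos":[0,0,0],"rot":[0,0,0],"jaw":85},{"delta_pos":[0,0,0],"rot":[0,0,0],"jaw":85},{"delta_pos":[0,0,0],"rot":[0,0,0],"jaw":85},{"delta_pos":[0,0,0],"rot":[0,0,0],"jaw":85}]'|head -2
python3 - <<'E'
from h import *
arm.get_image("wrist"); im=arm.get_image("wrist"); c=arm.calibration("wrist"); np.savez("w12.npz",**c)
cv2.imwrite("pics/w12.png",cv2.resize(im[70:250,120:520],None,fx=2,fy=2,interpolation=cv2.INTER_CUBIC)[:,:,::-1])
a=1.06;u=np.array([np.cos(a),np.sin(a)]);n=np.array([-u[1],u[0]]);m=np.array([513.3,259.3])
for i,k in enumerate(("brown","orange","yellow","ivory")):
    r=arm.masks_of("wrist",k+"_cheese")[0]; f=np.array(fit(c,r["pixels"],84,48,5,55)); e=f[:2]-m-(126-84*i)*u
    print(k,round(r["p"],2),"along",(e@u).round(1),"across",(e@n).round(1),"yaw err",round(f[2]-(a-np.pi/2),3),"iou",f[3].round(2))
arm.get_image("top"); ct=arm.calibration("top")
for q in("rind_brush","climate_logger"): print(q,arm.masks_of("top",q)[0]["location"])
E
```

```text
clock: 35.15
position: [451.1, 149.0, 191.6]
ee_rot: [-0.178, -0.684, 0.684, 0.179]
contact_force: [0.3, 0.2, -0.0]
gripper_width: 83.2
clock: 35.98
position: [509.8, 253.2, 269.5]
brown 0.66 along -2.4 across -1.5 yaw err -0.015 iou 0.86
orange 0.74 along -1.1 across 1.7 yaw err -0.04 iou 0.87
yellow 0.95 along 3.0 across 0.5 yaw err 0.048 iou 0.9
ivory 0.6 along 4.0 across 1.0 yaw err -0.003 iou 0.87
rind_brush [289.0, 134.0]
climate_logger [338.9, 127.0]
```

View pics/w12.png

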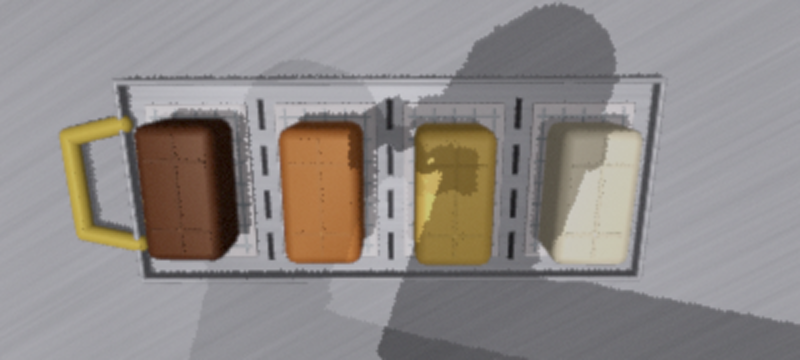

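The order and alignment are right and the arm is clear, so I'm handing in the job.

```bash
python3 -c "
from bench import arm
print(arm.job_done(), arm.read_state()['clock'])"
```

```text
the job is handed in; nothing more can be done
the job is handed in; nothing more can be done
```

All four cheeses are on the tray in ripeness order: brown on mat 1 by the yellow handle, then orange, yellow and ivory on mat 4. Each was gripped across its width, lowered to its mat and then released. I handed in about 36 s into the 99 s limit, with the open gripper well above the tray; no verdict was reported.

**Last check:** I fitted each cheese's pose from the wrist camera. All are inside the 12 mm and 12 degree limits:

| Cheese | Along the row (mm) | Across the row (mm) | Turn error (rad) |
|---|---|---|---|
| Brown | -2.4 | -1.5 | -0.015 |
| Orange | -1.1 | 1.7 | -0.040 |
| Yellow | 3.0 | 0.5 | 0.048 |
| Ivory | 4.0 | 1.0 | -0.003 |

**Checks that disagreed:**
- **Camera offset:** the top camera put things about 3–8 mm lower in y than the wrist camera did. I used the wrist camera's mat positions throughout. The top camera's fit of the placed brown cheese was poor, so I did not rely on it.
- **Brush and logger:** the network's spots for these shifted by 2–4 pixels (roughly 5–12 mm) between the first and last top pictures. I put this down to noise, because the arm never went near either of them.

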